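# Point out the air valve left open, then push it shut

### The job

One of the four ball valves on the compressed-air manifold has been left open: its handle does not lie across its outlet like the others. First point it out to the colleague on the camera, so that they can confirm the line: bring the fingertips straight above that valve's spindle nut, two to four centimetres off and touching nothing, and stay there for at least two seconds; do not point at any of the shut ones. Then push its handle gently round with the outside of the fingers, without gripping it, until the valve is fully shut, and draw clear, having touched nothing on the bench but that valve.

Things in the scene. Friction and masses are not known exactly. Their poses are not given: they have to be found in the camera images.
- manifold: compressed-air manifold bolted to the bench: aluminium bar 410 mm long (own y), 40 mm square, feet straps up to 103 mm high; four alike brass ball valves 105 mm apart on its front (own -x) and at its right (-y) end a regulator with dial gauge, knob 137 mm high. Origin on the bench under the bar's middle; x to the back, y left along the bar, z up. Spindles 55 mm in front of the origin's line
- nut_a (a point): top of the spindle nut of valve a, 111 mm above the bench, on the axis its handle turns about. Its axes are those of the manifold (its outlet points along -x). The letters are names only: any valve may stand in any of the four places. It is a fixed point
- handle_a (a joint): handle of valve a, rad: 0 = shut, lying across its outlet, pointing along manifold +y; pi/2 = fully open, in line with its outlet, pointing along manifold -x. Stop at each end; shuts clockwise seen from above. Stiff (about 4 N at the sleeve), stays where left. Black sleeve to push: 18 mm wide, 114 to 124 mm above the bench, from 38 to 88 mm out from the spindle axis
- nut_b (a point): top of the spindle nut of valve b, 111 mm above the bench, on the axis its handle turns about. Its axes are those of the manifold (its outlet points along -x). The letters are names only: any valve may stand in any of the four places. It is a fixed point
- handle_b (a joint): handle of valve b, rad: 0 = shut, lying across its outlet, pointing along manifold +y; pi/2 = fully open, in line with its outlet, pointing along manifold -x. Stop at each end; shuts clockwise seen from above. Stiff (about 4 N at the sleeve), stays where left. Black sleeve to push: 18 mm wide, 114 to 124 mm above the bench, from 38 to 88 mm out from the spindle axis
- nut_c (a point): top of the spindle nut of valve c, 111 mm above the bench, on the axis its handle turns about. Its axes are those of the manifold (its outlet points along -x). The letters are names only: any valve may stand in any of the four places. It is a fixed point
- handle_c (a joint): handle of valve c, rad: 0 = shut, lying across its outlet, pointing along manifold +y; pi/2 = fully open, in line with its outlet, pointing along manifold -x. Stop at each end; shuts clockwise seen from above. Stiff (about 4 N at the sleeve), stays where left. Black sleeve to push: 18 mm wide, 114 to 124 mm above the bench, from 38 to 88 mm out from the spindle axis
- nut_d (a point): top of the spindle nut of valve d, 111 mm above the bench, on the axis its handle turns about. Its axes are those of the manifold (its outlet points along -x). The letters are names only: any valve may stand in any of the four places. It is a fixed point
- handle_d (a joint): handle of valve d, rad: 0 = shut, lying across its outlet, pointing along manifold +y; pi/2 = fully open, in line with its outlet, pointing along manifold -x. Stop at each end; shuts clockwise seen from above. Stiff (about 4 N at the sleeve), stays where left. Black sleeve to push: 18 mm wide, 114 to 124 mm above the bench, from 38 to 88 mm out from the spindle axis
- plug: loose brass hose-tail plug, 19 mm across, 38 mm tall, standing upright on the bench between two of the outlets; origin at its underside. A bystander
- spare_coupler: loose spare quick coupler lying on the bench between the two outlets at the manifold's left (+y) end, 52 x 25 x 25 mm; origin under its centre. A bystander
- wrench: loose 180 mm steel spanner lying flat in front of the outlets; origin under its centre, along its own x. A bystander
- screwdriver: loose 200 mm screwdriver with a black handle lying at the left; origin under its centre. A bystander
- tape_roll: loose roll core of packing tape, 100 mm across, 48 mm tall, flat on the bench behind the manifold; origin under its centre. A bystander
- mug: white mug, 80 mm across, 95 mm tall, behind the manifold; origin under its centre. A bystander
- sanitizer: clear pump bottle, 66 mm across, 172 mm tall, at the left; origin under its centre. A bystander
- glue_jar: white jar with black lid, 60 mm across, 100 mm tall, at the right; origin under its centre. A bystander
- valve_a: valve a: its brass body, spindle, coupler and handle as one fixed fitting; 34 mm across; outlet and coupler reach 78 mm to the front (-x) of the spindle, up to 92 mm above the bench. Origin on the bench under its spindle; axes as the manifold's
- valve_b: valve b: its brass body, spindle, coupler and handle as one fixed fitting; 34 mm across; outlet and coupler reach 78 mm to the front (-x) of the spindle, up to 92 mm above the bench. Origin on the bench under its spindle; axes as the manifold's
- valve_c: valve c: its brass body, spindle, coupler and handle as one fixed fitting; 34 mm across; outlet and coupler reach 78 mm to the front (-x) of the spindle, up to 92 mm above the bench. Origin on the bench under its spindle; axes as the manifold's
- valve_d: valve d: its brass body, spindle, coupler and handle as one fixed fitting; 34 mm across; outlet and coupler reach 78 mm to the front (-x) of the spindle, up to 92 mm above the bench. Origin on the bench under its spindle; axes as the manifold's

How it is judged (in metres and radians):
On the way, in this order (a step that is already met when the one before it is completed fails the run):
1. the open valve is pointed at: fingertips just above its spindle nut for two seconds, the valve untouched and its handle still as it was found (horizontal distance between the grasp point and nut_a below 0.03 m and z of the grasp point in the frame of nut_a between 0.012 and 0.085 m and contact force between each of the fingers, the arm and valve_a below 0.3 N and value of joint handle_a above 0.95 rad), for 2 s.
2. its handle is pushed round until the valve is shut (value of joint handle_a below 0.1 rad), for 0.2 s.
At the end, for the whole second after the job is handed in: All four handles are shut (within 0.1 rad of lying square across their outlets) and at rest, and each bystander is within 10 mm of where it stood. While pointing, the middle of the fingertips is within 30 mm sideways of the nut's axis and a few centimetres above it (value of joint each of handle_a, handle_b, handle_c, handle_d below 0.1 rad and velocity of joint handle_a between -0.05 and 0.05 rad/s and distance of each of plug, spare_coupler, wrench, screwdriver, tape_roll, mug, sanitizer, glue_jar from where it was at the start of the episode below 0.01 m); the robot touches nothing.
It fails at once if another valve is touched or its handle moved (contact force between any of the fingers, the arm and valve_b above 1 N or contact force between any of the fingers, the arm and valve_c above 1 N or contact force between any of the fingers, the arm and valve_d above 1 N or value of joint any of handle_b, handle_c, handle_d above 0.1 rad).
It fails at once if a shut valve is pointed at instead: the fingertips come down right above its spindle nut ((horizontal distance between the grasp point and nut_b below 0.018 m and z of the grasp point in the frame of nut_b between 0 and 0.06 m) or (horizontal distance between the grasp point and nut_c below 0.018 m and z of the grasp point in the frame of nut_c between 0 and 0.06 m) or (horizontal distance between the grasp point and nut_d below 0.018 m and z of the grasp point in the frame of nut_d between 0 and 0.06 m)).
It fails at once if the handle is forced or clamped (more than 40 N) (contact force between any of the fingers, the arm and valve_a above 40 N).
It fails at once if the manifold's bar, regulator or gauge, or a bystander, is touched (contact force between any of the fingers, the arm and manifold above 1 N or contact force between any of the fingers, the arm and plug above 1 N or contact force between any of the fingers, the arm and spare_coupler above 1 N or contact force between any of the fingers, the arm and wrench above 1 N or contact force between any of the fingers, the arm and screwdriver above 1 N or contact force between any of the fingers, the arm and tape_roll above 1 N or contact force between any of the fingers, the arm and mug above 1 N or contact force between any of the fingers, the arm and sanitizer above 1 N or contact force between any of the fingers, the arm and glue_jar above 1 N).
It fails at once if a bystander is lifted, carried, knocked over or pushed more than 10 mm (distance of any of plug, spare_coupler, wrench, screwdriver, tape_roll, mug, sanitizer, glue_jar from where it was at the start of the episode above 0.01 m or angle between any of plug, spare_coupler, wrench, screwdriver, tape_roll, mug, sanitizer, glue_jar's own z axis and vertical above 0.3 rad).
It also fails if it takes over 48 s, if anything falls off the work surface, if the arm or the gripper's body presses on something with over 40 N, if the wrist force passes 120 N, or if a joint passes its speed limit or range.

### The arm

A 6-joint arm with a two-finger parallel gripper is mounted at the origin on the work surface. World frame = base frame: x ahead of the robot, y to its left, z up, the work surface at z = 0. Lengths are in mm, angles in rad, forces in N, time in s.
With the tool pointing down it reaches from about 425 to 1125 mm from the base axis. Payload 14.9 kg.
Tool frame: the origin (TCP) lies midway between the tips of the shut fingers; the grasp point (between the pads) lies 19 mm behind it; z points along the fingers, x is the direction in which the jaws open and shut, and the axes are right-handed (so a half turn about z gives the same grasp; the last joint's range is limited). The gripper opens to 91 mm and grips with 3 to 60 N. Pads are 32 mm wide; open, the fingers measure 118 mm over their backs; the gripper's body (76 mm by 178 mm) begins 60 mm behind the grasp point.
Start: joints at [-1.361, 0.379, 1.734, -0, 1.028, -0.033], TCP at [168.29, -679.482, 182.832] pointing down, gripper open.
Joint ranges: [-2.77, 2.77], [-0.74, 2.19], [0, 2.66], [-1.06, 4.2], [0.31, 2.87], [-3.08, 3.08]. Speed limits (rad/s): [1.89, 1.89, 2.39, 3.14, 3.14, 3.14].

### API

Orientations are given as [roll, pitch, yaw] about the fixed x, y, z axes, in that order (R = Rz(yaw) Ry(pitch) Rx(roll)).
In Python, from cell import env gives the robot as it stands. The module is installed in compiled form; this text tells all that it offers.
- The arm moves only by the tool carry_out, never from a script. Its argument "series" is a list of rows, each a list of 3 entries, a list of its own where there are three numbers: the shift along the world's x, y, z in mm, then the turn, a rotation vector about the world's x, y, z in degrees, then the closure in counts, from 0 (fully open) to 255 (shut). In form: [[[dx, dy, dz], [ax, ay, az], fingers], ...]. A call has 1 to 20 rows; each row is the pose to reach, as a shift and turn from the pose commanded when the call began; what a row does not reach only later rows make up. A row lasts 1/12 s, in which the tool goes at most 41.7 mm and 7.16 degrees, less where a joint would pass 70% of its speed; a pose out of reach is approached as far as the arm can. A call with a gripper value outside its range is refused whole. The fingers move at their own pace and stop on an object; the grip force is fixed at half the most. Time passes only in rows, so rows that repeat a pose let the fingers close. It gives the time, the measured TCP pose, the force and the opening at its end, in the units of the state.
- env.sense(): the state, without advancing time (a new reading comes with each control period).
- env.read_camera(name): name is "scene" or "top" or "wrist"; returns (picture, depth): 384x512x3 uint8, red, green, blue; 384x512 float32, mm along the optical axis (not along the pixel's ray), 0 where there is no reading.
- env.calibration(name): a dict with "vertical_fov" (degrees; the focal length in pixels is half the picture's height over the tangent of half this angle, whatever the lens; pixels are square), "cx", "cy" (the principal point, pixels), "R" (3x3) and "t" (3): a world point X has camera coordinates R X + t; the wrist camera has in their place "T_tool_cam" (4x4, takes a point from camera to tool coordinates, whose origin is the TCP and whose axes are the tool frame's). Camera axes: x right, y down, z forward; pixel columns grow to the right and rows downward; lengths in mm; the calibration is good to about 2 mm. A picture is of the moment at which its call begins: read the wrist's pose just before it. calibration takes no time and is no camera call.
- env.finish_job(): hands the job in, once; it reports no verdict.
The state is a dict: "clock": time; "q": joint angles; "qvel": joint speeds; "joint_efforts": joint torques, N m; "tool_pos": TCP position; "tcp_rot": TCP orientation; "ft_force": force on the tool from outside, world axes, zero at the start; "wrist_torque": the same for the moment, N m; "opening": opening from 0.0 (shut) to 1.0 (fully open).
Only numpy, scipy, OpenCV 4.12 (cv2) and the standard library are available. Lean on these libraries where they do the work, as an engineer would, in place of code of your own. Each camera call takes 0.05 s, during which the arm holds its last target.

## Working session

There is one attempt and no reset: what is moved stays moved. The work goes in short steps, Python scripts to look and compute and a tool call to move; the robot and the scene stay as the last step left them, time stands still between calls to the robot, and variables do not carry over. Pictures are saved under pics/ and viewed, and the job is handed in when it is done.

Besides the shell and the picture viewer there is one more tool, called after "Call:" in YAML: its name, and indented under it one key for each argument. carry_out: Moves the arm, as the interface text tells. Its arguments: {"type":"object","properties":{"series":{"type":"array","items":{"type":"array"}}},"required":["series"]}

```bash
mkdir -p pics; cat > h.py <<'E'
import numpy as np,cv2
from cell import env
def cap(n,f):
    s=env.sense(); p,d=env.read_camera(n); np.savez(f'{f}.npz',p=p,d=d,pos=s['tool_pos'],rot=s['tcp_rot']); cv2.imwrite(f'pics/{f}.png',p[:,:,::-1]); return p,d
def pts(n,d):
    c=env.calibration(n); f=192/np.tan(np.radians(c['vertical_fov'])/2)
    v,u=np.mgrid[:384,:512]; X=np.stack([(u-c['cx'])/f*d,(v-c['cy'])/f*d,d],-1)
    return (X-np.array(c['t']))@np.array(c['R'])
E
python3 - <<'E'
from h import *
print(env.sense())
for n in ('top','scene'):
    cap(n,n+'0'); print(env.calibration(n))
E
```

```text
{'clock': 0.0, 'q': array([-1.36132323e+00,  3.79405537e-01,  1.73483716e+00, -2.01150762e-06,
        1.02849266e+00, -3.32882526e-02]), 'qvel': array([ 1.81472878e-04, -2.74180433e-05, -7.09184271e-04, -4.43192262e-04,
       -1.15296234e-03,  1.95373337e-03]), 'joint_efforts': array([ 1.44628146e-03, -7.63726258e+01, -4.34367585e+01,  6.52260357e-02,
        4.25003667e-02, -1.17154559e-04]), 'tool_pos': array([ 168.17374296, -679.01799905,  182.1624697 ]), 'tcp_rot': array([-3.14155634e+00,  1.14212995e-03, -1.32803392e+00]), 'ft_force': array([-0.01268825, -0.12358981, -0.48215793]), 'wrist_torque': array([ 0.0098312 , -0.0547334 ,  0.00783314]), 'opening': 0.9973223211461258}
{'vertical_fov': 55.07501438726492, 'cx': 260.04736281425016, 'cy': 189.19310634509517, 'R': array([[-0.00525506, -0.99994346, -0.00924483],
       [-0.99554429,  0.00610191, -0.0940975 ],
       [ 0.09414859,  0.00870915, -0.99552006]]), 't': array([6.99472496e-01, 6.14259406e+02, 1.01728505e+03])}
{'vertical_fov': 57.19039682353707, 'cx': 259.66751728559547, 'cy': 186.0564405945625, 'R': array([[ 0.14888436,  0.98862856, -0.02114264],
       [ 0.62406974, -0.11052514, -0.77351222],
       [-0.76705307,  0.10196939, -0.63342863]]), 't': array([ -70.29764821, -309.24115949, 1537.26088275])}
```

View pics/top0.png

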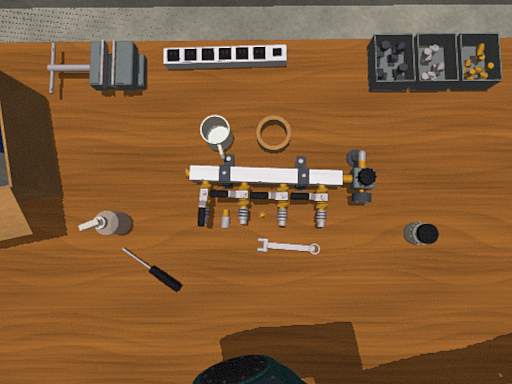

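View pics/scene0.png

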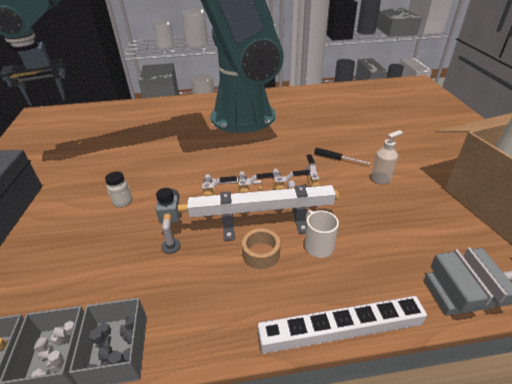

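```bash
python3 - <<'E'
from h import *
z=np.load('top0.npz'); p=z['p'];P=pts('top',z['d'])
np.save('P.npy',P)
cv2.imwrite('pics/c1.png',cv2.resize(p[145:245,175:385],None,fx=3.8,fy=3.8,interpolation=cv2.INTER_CUBIC)[:,:,::-1])
H=np.clip(P[145:245,175:385,2],60,150);H=((H-60)/90*255).astype(np.uint8)
cv2.imwrite('pics/c2.png',cv2.resize(cv2.applyColorMap(H,cv2.COLORMAP_JET),None,fx=3.8,fy=3.8,interpolation=0))
E
```

```text
(no output)
```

View pics/c1.png

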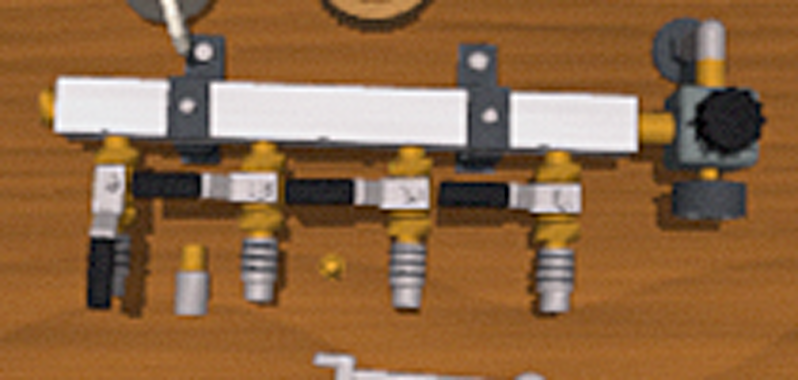

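View pics/c2.png

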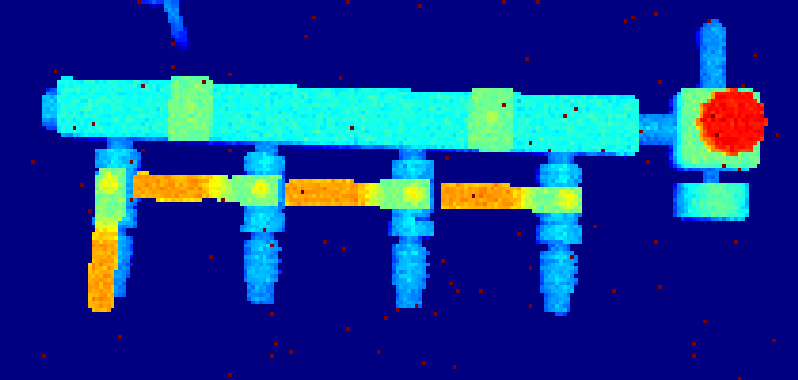

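The top view crop shows three handles pointing left (+y). The leftmost valve, with its nut at crop pixel (110,183), has its handle pointing forward, so it is the open one. Next I'll measure it.

```bash
python3 - <<'E'
from h import *
P=np.load('P.npy')
def at(cu,cv,r=1):
    u=int(round(175+cu/3.8));v=int(round(145+cv/3.8)); return np.median(P[v-r:v+r+1,u-r:u+r+1].reshape(-1,3),0).round(1)
for n,c in dict(nut1=(110,183),nut2=(261,187),nut3=(411,192),nut4=(567,198),barL=(62,107),barR=(630,124),strap=(191,105),knob=(735,120),plug=(193,258),yel=(332,266),mug=(170,5),sl1=(100,272),wr=(334,362)).items(): print(n,at(*c))
m=np.zeros(P.shape[:2],bool); m[145:245,175:385]=1
def fit(u0,u1,v0,v1,zl,zh):
    q=P[145+int(v0/3.8):145+int(v1/3.8),175+int(u0/3.8):175+int(u1/3.8)].reshape(-1,3); q=q[(q[:,2]>zl)&(q[:,2]<zh)]
    c=q.mean(0); x=cv2.fitLine(q[:,:2].astype(np.float32),cv2.DIST_HUBER,0,.01,.01).ravel()
    print(len(q),c.round(1),'ang',np.degrees(np.arctan2(x[1],x[0])).round(2),'min',q.min(0).round(1),'max',q.max(0).round(1))
fit(55,635,70,158,88,100)
fit(80,135,235,320,112,130)
fit(130,205,170,205,112,130);fit(285,355,170,210,112,130);fit(440,510,170,215,112,130)
fit(170,215,240,320,10,60)
E
```

```text
nut1 [597.1 142.7 112.4]
nut2 [593.7  38.3 114.8]
nut3 [587.9 -63.1 114.4]
nut4 [ 584.7 -169.6  114.9]
barL [652.7 180.7  96. ]
barR [ 636.4 -218.5   96.8]
strap [650.6  88.8 106.8]
knob [ 633.6 -278.1  136.6]
plug [547.4  94.2  20.4]
yel [540.8  -8.   38.1]
mug [728.6 105.6  81.9]
sl1 [534.5 148.3 124.6]
wr [470.2 -10.3   8.8]
1946 [645.8 -16.9  95.5] ang 87.7 min [ 618.1 -220.3   88. ] max [674.7 188.  100. ]
147 [537.5 147.3 123.6] ang -3.17 min [511.5 138.3 116.3] max [563.  156.8 128.5]
123 [594.1 103.3 124. ] ang 85.13 min [585.8  81.3 116.4] max [604.4 125.8 127.8]
124 [5.902e+02 2.000e-01 1.242e+02] ang 89.76 min [582.4 -21.5 119. ] max [598.3  22.6 128.3]
125 [ 587.  -105.1  124.4] ang 89.63 min [ 579.1 -127.4  118.4] max [595.2 -83.1 129.8]
136 [530.1  96.1  22.1] ang -3.65 min [507.8  86.1  13.8] max [556.2 109.5  28. ]
```

Call:
carry_out:
  series:
    - [[0, 0, 40], [0, 0, 0], 255]
    - [[0, 0, 80], [0, 0, 0], 255]
    - [[0, 0, 120], [0, 0, 0], 255]
    - [[15, 29, 120], [0, 0, -4], 255]
    - [[30, 58, 120], [0, 0, -8], 255]
    - [[45, 87, 120], [0, 0, -12], 255]
    - [[62, 118, 120], [0, 0, -16], 255]
    - [[78, 150, 120], [0, 0, -16], 255]
    - [[95, 182, 120], [0, 0, -16], 255]
    - [[112, 214, 120], [0, 0, -16], 255]
    - [[129, 246, 120], [0, 0, -16], 255]
    - [[146, 278, 120], [0, 0, -16], 255]
    - [[163, 310, 120], [0, 0, -16], 255]
    - [[180, 342, 120], [0, 0, -16], 255]
    - [[197, 374, 120], [0, 0, -16], 255]
    - [[214, 406, 120], [0, 0, -16], 255]
    - [[231, 438, 120], [0, 0, -16], 255]
    - [[248, 470, 120], [0, 0, -16], 255]
    - [[262, 500, 120], [0, 0, -16], 255]
    - [[275, 525, 120], [0, 0, -16], 255]

```text
clock: 1.77
tool_pos: [443.6, -152.4, 302.7]
tcp_rot: [3.142, 0.0, -1.607]
ft_force: [0.2, 0.1, -0.1]
opening: 0.006
```

Call:
carry_out:
  series:
    - [[17, 33, 0], [0, 0, 0], 255]
    - [[34, 66, 0], [0, 0, 0], 255]
    - [[51, 99, 0], [0, 0, 0], 255]
    - [[68, 132, 0], [0, 0, 0], 255]
    - [[85, 165, 0], [0, 0, 0], 255]
    - [[102, 198, 0], [0, 0, 0], 255]
    - [[119, 231, 0], [0, 0, 0], 255]
    - [[136, 264, 0], [0, 0, 0], 255]
    - [[148, 286, 0], [0, 0, 0], 255]
    - [[154, 297, 0], [0, 0, 0], 255]
    - [[154, 297, 0], [0, 0, 0], 255]
    - [[154, 297, 0], [0, 0, 0], 255]
    - [[154, 297, 0], [0, 0, 0], 255]

```text
clock: 2.85
tool_pos: [596.7, 141.4, 302.7]
tcp_rot: [3.141, -0.0, -1.608]
ft_force: [-0.2, -0.6, -0.2]
opening: 0.007
```

```bash
python3 - <<'E'
from h import *
cap('wrist','w1'); s=env.sense();print(s['tool_pos'],s['tcp_rot'],s['ft_force'])
c=env.calibration('wrist');print(c)
f=192/np.tan(np.radians(c['vertical_fov'])/2)
T=np.array(c['T_tool_cam'])
from scipy.spatial.transform import Rotation as R
W=np.eye(4);W[:3,:3]=R.from_euler('xyz',s['tcp_rot']).as_matrix();W[:3,3]=s['tool_pos']
M=np.linalg.inv(W@T)
for X in [(597.1,142.7,111),(593,37.8,111)]:
    q=M@np.r_[X,1];print(X,q[:2]/q[2]*f+[c['cx'],c['cy']])
E
```

```text
[596.75958427 141.27538832 302.85267697] [ 3.14140799e+00 -1.78735094e-04 -1.60827354e+00] [-0.25645232  0.28836946  0.61926932]
{'vertical_fov': 67.1231594643836, 'cx': 253.7066199610257, 'cy': 187.1472995773216, 'T_tool_cam': array([[ 9.99999910e-01,  2.19231644e-04, -3.62424713e-04,
         8.27132884e-01],
       [-1.23053723e-04,  9.69096932e-01,  2.46680202e-01,
        -6.91996149e+01],
       [ 4.05304784e-04, -2.46680135e-01,  9.69096872e-01,
        -2.01231737e+02],
       [ 0.00000000e+00,  0.00000000e+00,  0.00000000e+00,
         1.00000000e+00]])}
(597.1, 142.7, 111) [252.14519459 165.17066986]
(593, 37.8, 111) [328.49071997 165.30267958]
```

View pics/w1.png

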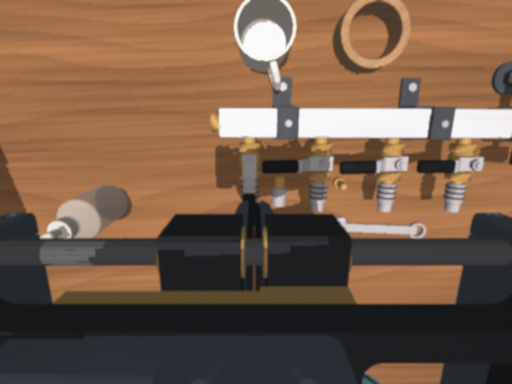

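The wrist view shows the open valve's nut near (250,163), about 2 px (3 mm) from the prediction, with its handle hidden under the fingers. Next I'll go down and point.

Call:
carry_out:
  series:
    - [[0, 1, -30], [0, 0, 0], 255]
    - [[0, 2, -60], [0, 0, 0], 255]
    - [[0, 2, -90], [0, 0, 0], 255]
    - [[0, 2, -115], [0, 0, 0], 255]
    - [[0, 2, -135], [0, 0, 0], 255]
    - [[0, 2, -150], [0, 0, 0], 255]
    - [[0, 2, -159], [0, 0, 0], 255]
    - [[0, 2, -159], [0, 0, 0], 255]
    - [[0, 2, -159], [0, 0, 0], 255]
    - [[0, 2, -159], [0, 0, 0], 255]
    - [[0, 2, -159], [0, 0, 0], 255]
    - [[0, 2, -159], [0, 0, 0], 255]
    - [[0, 2, -159], [0, 0, 0], 255]
    - [[0, 2, -159], [0, 0, 0], 255]
    - [[0, 2, -159], [0, 0, 0], 255]
    - [[0, 2, -159], [0, 0, 0], 255]
    - [[0, 2, -159], [0, 0, 0], 255]
    - [[0, 2, -159], [0, 0, 0], 255]
    - [[0, 2, -159], [0, 0, 0], 255]
    - [[0, 2, -159], [0, 0, 0], 255]

```text
clock: 4.57
tool_pos: [597.3, 144.5, 143.8]
tcp_rot: [3.142, -0.0, -1.607]
ft_force: [0.5, 0.4, -0.2]
opening: 0.005
```

Call:
carry_out:
  series:
    - [[0, 0, 0], [0, 0, 0], 255]
    - [[0, 0, 0], [0, 0, 0], 255]
    - [[0, 0, 0], [0, 0, 0], 255]
    - [[0, 0, 0], [0, 0, 0], 255]
    - [[0, 0, 0], [0, 0, 0], 255]
    - [[0, 0, 0], [0, 0, 0], 255]
    - [[0, 0, 0], [0, 0, 0], 255]
    - [[0, 0, 0], [0, 0, 0], 255]
    - [[0, 0, 0], [0, 0, 0], 255]
    - [[0, 0, 0], [0, 0, 0], 255]
    - [[0, 0, 0], [0, 0, 0], 255]
    - [[0, 0, 0], [0, 0, 0], 255]
    - [[0, 0, 0], [0, 0, 0], 255]
    - [[0, 0, 0], [0, 0, 0], 255]
    - [[0, 0, 0], [0, 0, 0], 255]
    - [[0, 0, 0], [0, 0, 0], 255]
    - [[0, 0, 0], [0, 0, 0], 255]
    - [[0, 0, 0], [0, 0, 0], 255]

```text
clock: 6.07
tool_pos: [597.3, 144.5, 143.8]
tcp_rot: [-3.142, 0.0, -1.607]
ft_force: [0.1, 0.3, -0.3]
opening: 0.007
```

```bash
python3 - <<'E'
from h import *
for n in ('top','scene'):
    p,d=cap(n,n+'1')
p=np.load('top1.npz')['p'];q=np.load('scene1.npz')['p']
a=cv2.resize(p[130:250,150:350],(800,480));b=cv2.resize(q[120:240,160:360],(800,480))
cv2.imwrite('pics/d1.png',cv2.resize(np.vstack([a,b]),(500,600))[:,:,::-1])
print(env.sense()['clock'],env.sense()['tool_pos'],env.sense()['ft_force'])
E
```

```text
6.1667 [597.28485804 144.51819062 143.83494269] [-0.99568112  0.11653011 -0.27232282]
```

View pics/d1.png

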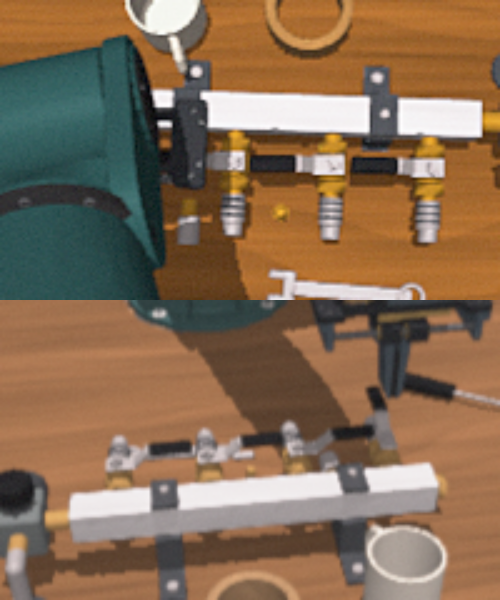

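Call:
carry_out:
  series:
    - [[0, 0, 0], [0, 0, 0], 255]
    - [[0, 0, 0], [0, 0, 0], 255]
    - [[0, 0, 0], [0, 0, 0], 255]
    - [[0, 0, 0], [0, 0, 0], 255]
    - [[0, 0, 0], [0, 0, 0], 255]
    - [[0, 0, 20], [0, 0, 0], 255]
    - [[0, 0, 40], [0, 0, 0], 255]
    - [[-20, -10, 40], [0, 0, 0], 255]
    - [[-45, -22, 40], [0, 0, 0], 255]
    - [[-70, -34, 40], [0, 0, 0], 255]
    - [[-70, -34, 40], [0, 0, 0], 255]
    - [[-70, -34, 20], [0, 0, 0], 255]
    - [[-70, -34, 0], [0, 0, 0], 255]
    - [[-70, -34, -15], [0, 0, 0], 255]
    - [[-70, -34, -30], [0, 0, 0], 255]
    - [[-70, -34, -36], [0, 0, 0], 255]
    - [[-70, -34, -36], [0, 0, 0], 255]
    - [[-70, -34, -36], [0, 0, 0], 255]

```text
clock: 7.67
tool_pos: [527.6, 110.6, 108.2]
tcp_rot: [3.142, 0.0, -1.607]
ft_force: [-0.2, 0.3, 0.5]
opening: 0.004
```

```bash
python3 - <<'E'
from h import *
cap('wrist','w2'); p,d=cap('scene','scene2')
cv2.imwrite('pics/d2.png',cv2.resize(p[120:220,240:390],(750,500),interpolation=2)[:,:,::-1])
# push path, open-loop: no tool rotation, box half a (y), b (x) in manifold frame
t=np.radians(-2.2);ex=np.array([np.cos(t),np.sin(t)]);ey=np.array([-np.sin(t),np.cos(t)])
nut=np.array([597.1,143.5]);a,b=13.5,16;r=64
now=env.sense()['tool_pos'];print(now)
for deg in range(90,-11,-10):
    th=np.radians(deg)
    u=ey*np.cos(th)-ex*np.sin(th)      # handle direction
    n=ey*np.sin(th)+ex*np.cos(th)      # push direction (clockwise)
    dd=9+a*abs(n@ey)+b*abs(n@ex)
    c=nut+u*r-n*dd
    print(deg,c.round(1),(c-now[:2]).round(1))
E
```

```text
[527.97303373 110.65511924 108.74714376]
90 [532.3 123.5] [ 4.3 12.8]
80 [529.2 132.5] [ 1.3 21.9]
70 [527.6 142.5] [-0.4 31.9]
60 [527.7 153.3] [-0.3 42.7]
50 [529.8 164.5] [ 1.8 53.9]
40 [534.2 175.7] [ 6.2 65.1]
30 [541.1 186.3] [13.1 75.7]
20 [550.3 195.7] [22.3 85. ]
10 [561.6 203.2] [33.6 92.6]
0 [574.6 208.4] [46.6 97.8]
-10 [584.1 211.8] [ 56.2 101.1]
```

View pics/d2.png

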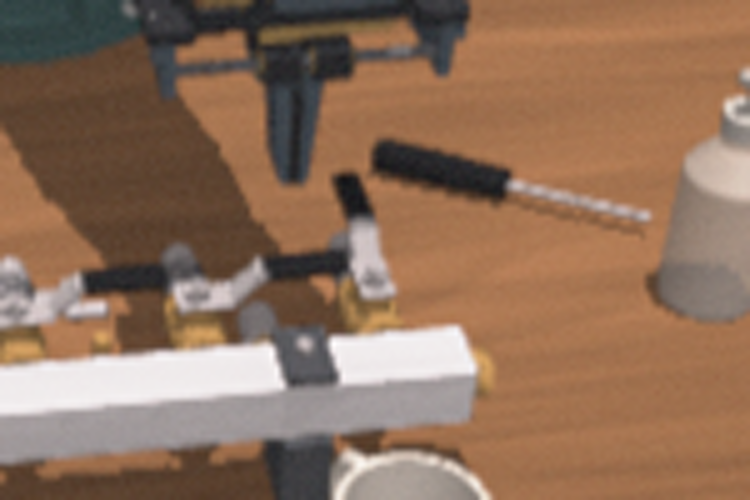

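The scene view shows the fingers, tips near (292,180), on the inner side of the open sleeve at (350,195) and clear of it. The first half of the push follows.

Call:
carry_out:
  series:
    - [[0, 5, 0], [0, 0, 0], 255]
    - [[0, 10, 0], [0, 0, 0], 255]
    - [[0, 15, 0], [0, 0, 0], 255]
    - [[0, 20, 0], [0, 0, 0], 255]
    - [[0, 25, 0], [0, 0, 0], 255]
    - [[0, 30, 0], [0, 0, 0], 255]
    - [[0, 35, 0], [0, 0, 0], 255]
    - [[0, 40, 0], [0, 0, 0], 255]
    - [[1, 45, 0], [0, 0, 0], 255]
    - [[1, 50, 0], [0, 0, 0], 255]
    - [[2, 55, 0], [0, 0, 0], 255]
    - [[4, 60, 0], [0, 0, 0], 255]
    - [[6, 65, 0], [0, 0, 0], 255]
    - [[6, 65, 0], [0, 0, 0], 255]

```text
clock: 8.93
tool_pos: [533.8, 176.4, 107.9]
tcp_rot: [-3.141, 0.0, -1.607]
ft_force: [-0.7, -0.1, 0.3]
opening: 0.008
```

```bash
python3 - <<'E'
from h import *
p,d=cap('scene','scene3')
print(env.sense()['ft_force'],env.sense()['tool_pos'])
cv2.imwrite('pics/d3.png',cv2.resize(p[120:220,240:390],(750,500),interpolation=2)[:,:,::-1])
E
```

```text
[ 0.54032822  0.98354203 -0.89216187] [533.5041247  175.93256852 107.81700403]
```

View pics/d3.png

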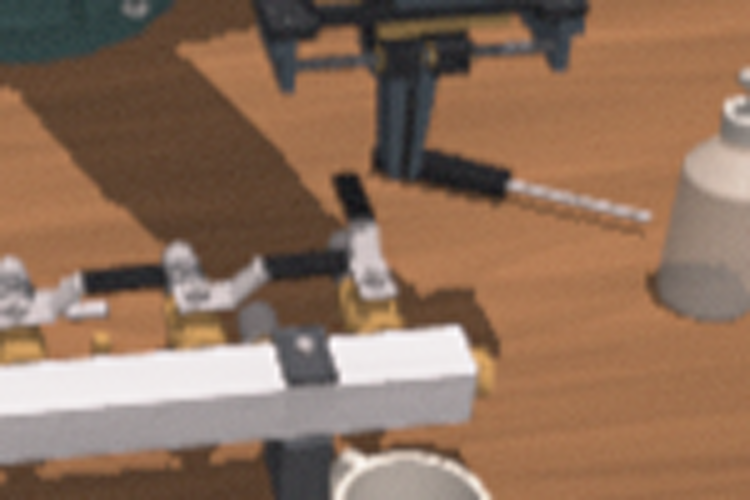

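The handle has not moved: the sleeve is still at (350,195) and the fingers, at (400,175), passed by without touching it. I'll check the heights and positions from the scene depth.

```bash
python3 - <<'E'
from h import *
z=np.load('scene3.npz');P=pts('scene',z['d'])
def at(c,r,k=0):
    u=240+c/5;v=120+r/5;u=int(u);v=int(v); return P[v-k:v+k+1,u-k:u+k+1].reshape(-1,3).round(1).tolist()
for n,(c,r) in dict(tip=(400,170),tipa=(390,172),tipb=(410,165),up=(400,140),up2=(400,110),sleeve0=(350,190),s1=(345,180),s2=(358,210),nut=(375,280),nut2=(195,290),sl2=(305,262)).items(): print(n,at(c,r))
c=env.calibration('scene');f=192/np.tan(np.radians(c['vertical_fov'])/2)
s=z['pos'];
for X in [s,(s[0],s[1],s[2]+30),(537,147,119),(597,143,111)]:
    q=np.array(c['R'])@X+np.array(c['t']);u,v=q[:2]/q[2]*f+[c['cx'],c['cy']];print(X,((u-240)*5,(v-120)*5),q[2])
# top now
p,d=cap('top','top3'); cv2.imwrite('pics/t3.png',cv2.resize(p[130:250,150:310],(800,600))[:,:,::-1])
E
```

```text
tip [[553.3, 170.9, 144.4]]
tipa [[550.6, 165.6, 143.3]]
tipb [[555.2, 176.0, 148.6]]
up [[552.8, 169.1, 165.3]]
up2 [[553.0, 167.2, 186.2]]
sleeve0 [[537.4, 146.4, 122.3]]
s1 [[526.1, 146.3, 122.0]]
s2 [[557.8, 144.0, 122.1]]
nut [[606.4, 144.0, 106.5]]
nut2 [[599.8, 39.3, 108.5]]
sl2 [[601.3, 102.9, 122.7]]
[533.81259321 176.35286368 107.9030131 ] (np.float64(394.5911709846112), np.float64(201.05376216660815)) 1077.432031306143
(np.float64(533.8125932146887), np.float64(176.35286367856665), np.float64(137.90301310067858)) (np.float64(398.8546837418619), np.float64(160.12230779409222)) 1058.429172319076
(537, 147, 119) (np.float64(350.46768434857455), np.float64(194.00065734067724)) 1064.964878241379
(597, 143, 111) (np.float64(369.5128854221204), np.float64(264.32392799734384)) 1023.6012456187466
```

View pics/t3.png

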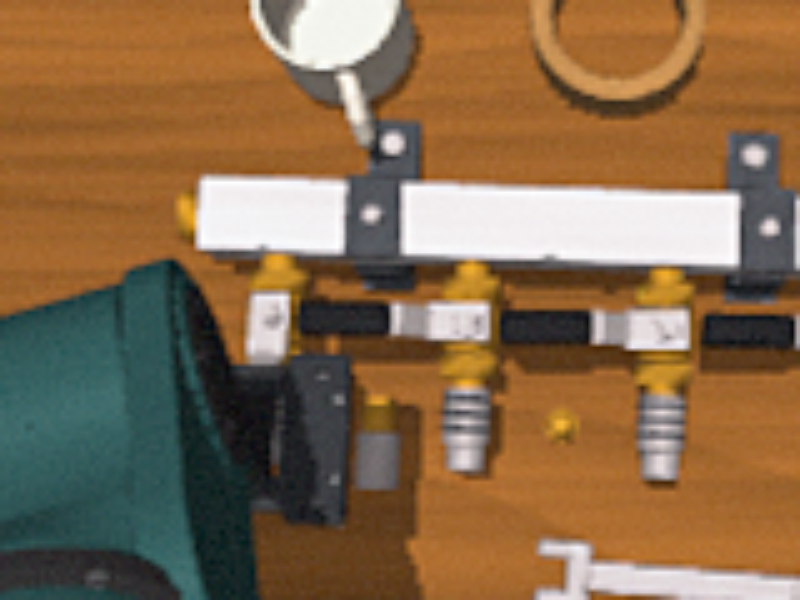

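```bash
python3 - <<'E'
from h import *
for n in ('scene1','scene2','scene3'):
    z=np.load(n+'.npz');P=pts('scene',z['d']);s=z['pos']
    m=(abs(P[...,0]-s[0])<40)&(abs(P[...,1]-s[1])<30)&(P[...,2]>s[2]-15)&(P[...,2]<s[2]+75)&(z['d']>0)
    if n!='scene1': pass
    v,u=np.nonzero(m)
    print(n,s)
    for r in sorted(set(v)):
        k=v==r; q=P[r,u[k]]; print(r,u[k].min(),u[k].max(),np.median(q,0).round(0),q[:,1].min().round(),q[:,1].max().round())
E
```

```text
scene1 [597.29436426 144.51669101 143.84427686]
140 311 311 [587. 129. 218.] 129.0 129.0
141 311 311 [589. 129. 216.] 129.0 129.0
142 311 312 [593. 129. 215.] 129.0 129.0
143 311 312 [595. 129. 213.] 128.0 130.0
144 311 312 [594. 129. 210.] 128.0 130.0
145 311 322 [614. 141. 218.] 128.0 153.0
146 311 322 [614. 139. 214.] 128.0 151.0
147 311 322 [616. 138. 212.] 129.0 152.0
148 311 321 [616. 136. 209.] 129.0 149.0
149 311 321 [614. 135. 206.] 129.0 151.0
150 311 321 [615. 137. 202.] 130.0 150.0
151 311 321 [615. 137. 199.] 130.0 150.0
152 311 321 [616. 137. 196.] 130.0 150.0
153 312 320 [615. 138. 192.] 130.0 149.0
154 312 320 [616. 138. 190.] 130.0 148.0
155 313 320 [617. 139. 187.] 130.0 148.0
156 313 320 [615. 140. 183.] 131.0 149.0
157 313 320 [616. 140. 180.] 132.0 149.0
158 314 319 [616. 140. 177.] 132.0 147.0
159 314 318 [617. 139. 175.] 133.0 143.0
scene2 [527.85179634 110.63723164 108.54377039]
141 293 293 [525.  95. 181.] 95.0 95.0
142 293 293 [524.  95. 177.] 95.0 95.0
143 293 303 [534. 107. 178.] 95.0 120.0
144 293 302 [547. 104. 183.] 95.0 116.0
145 293 302 [546. 103. 178
[... 1524 characters left out ...]
0.0
153 317 323 [552. 171. 147.] 162.0 181.0
154 317 323 [551. 171. 143.] 163.0 181.0
155 309 322 [552. 166. 140.] 147.0 177.0
156 310 322 [552. 165. 135.] 149.0 178.0
157 310 312 [531. 151. 121.] 148.0 155.0
158 310 311 [537. 148. 122.] 146.0 150.0
159 311 312 [542. 150. 121.] 148.0 151.0
160 311 313 [547. 150. 121.] 147.0 153.0
161 312 313 [552. 150. 121.] 148.0 152.0
162 312 314 [557. 150. 121.] 147.0 154.0
163 312 314 [560. 150. 119.] 147.0 152.0
164 313 314 [563. 151. 117.] 149.0 153.0
165 313 314 [567. 150. 117.] 149.0 151.0
166 313 314 [566. 150. 113.] 148.0 152.0
167 313 314 [570. 149. 112.] 147.0 151.0
168 313 314 [572. 149. 109.] 147.0 151.0
169 313 315 [573. 150. 107.] 147.0 153.0
```

```bash
python3 - <<'E'
from h import *
from scipy.spatial.transform import Rotation as R
c=env.calibration('wrist');T=np.array(c['T_tool_cam']);f=192/np.tan(np.radians(c['vertical_fov'])/2)
v,u=np.mgrid[:384,:512]
for n in ('w1','w2'):
    z=np.load(n+'.npz');d=z['d'];X=np.stack([(u-c['cx'])/f*d,(v-c['cy'])/f*d,d],-1)
    t=X@T[:3,:3].T+T[:3,3]; w=t@R.from_euler('xyz',z['rot']).as_matrix().T+z['pos']
    if n=='w1':
        for q in [(100,50),(250,163),(326,163),(180,122),(265,38),(420,60)]: print(q,w[q[1],q[0]].round(1))
    # finger pts in tool frame
    m=(d>0)&(abs(t[...,0])<35)&(abs(t[...,1])<30)&(t[...,2]>-70)&(t[...,2]<15)
    q=t[m];print(n,len(q),q.min(0).round(),q.max(0).round()); 
    for k in range(-70,15,10):
        s=q[(q[:,2]>=k)&(q[:,2]<k+10)]
        if len(s): print(k,len(s),s.min(0).round(),s.max(0).round())
p=np.load('w2.npz')['p'];cv2.imwrite('pics/w2c.png',cv2.resize(p[120:270,150:350],(800,600))[:,:,::-1])
E
```

```text
(100, 50) [773.8 381.8  -2.1]
(250, 163) [600.6 145.6 113.9]
(326, 163) [596.8  42.2 114. ]
(180, 122) [656.3 263.6   1. ]
(265, 38) [780.6 116.    2. ]
(420, 60) [ 739.2 -132.5    1.7]
w1 612 [ -9. -18. -70.] [ 11. -15. -30.]
-70 143 [ -5. -18. -70.] [  6. -15. -60.]
-60 180 [ -9. -18. -60.] [ 11. -15. -50.]
-50 174 [ -9. -18. -50.] [ 11. -16. -40.]
-40 115 [ -8. -18. -40.] [ 10. -15. -30.]
w2 921 [-35. -30. -70.] [11. -3. -9.]
-70 146 [ -5. -18. -70.] [  6. -15. -60.]
-60 175 [ -9. -18. -60.] [ 11. -15. -50.]
-50 177 [ -9. -18. -50.] [ 10. -16. -40.]
-40 111 [ -8. -18. -40.] [ 10. -15. -31.]
-20 305 [-35. -30. -18.] [-30.  -3. -10.]
-10 7 [-31. -19. -10.] [-30. -11.  -9.]
```

View pics/w2c.png

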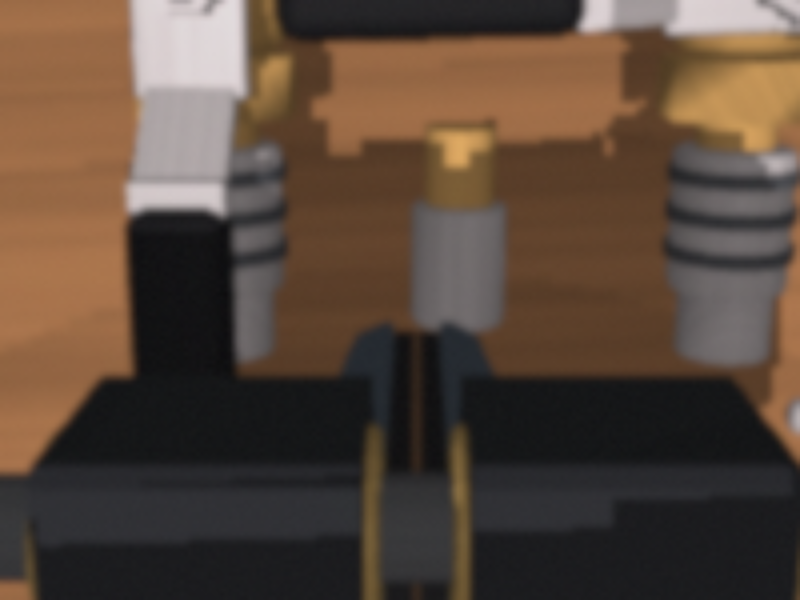

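The wrist depth shows the shut fingers ending 30 mm short of the reported TCP (tool z = −30), and the scene view agrees. That puts the first pointing height near the edge of the allowed band, and the push went over the sleeve. I'll point again lower, then push 30 mm lower.

Call:
carry_out:
  series:
    - [[0, 0, 20], [0, 0, 0], 255]
    - [[0, 0, 40], [0, 0, 0], 255]
    - [[20, -10, 40], [0, 0, 0], 255]
    - [[42, -20, 40], [0, 0, 0], 255]
    - [[64, -31, 40], [0, 0, 0], 255]
    - [[64, -31, 40], [0, 0, 0], 255]
    - [[64, -31, 25], [0, 0, 0], 255]
    - [[64, -31, 12], [0, 0, 0], 255]
    - [[64, -31, 4], [0, 0, 0], 255]
    - [[64, -31, 4], [0, 0, 0], 255]
    - [[64, -31, 4], [0, 0, 0], 255]
    - [[64, -31, 4], [0, 0, 0], 255]
    - [[64, -31, 4], [0, 0, 0], 255]
    - [[64, -31, 4], [0, 0, 0], 255]
    - [[64, -31, 4], [0, 0, 0], 255]
    - [[64, -31, 4], [0, 0, 0], 255]
    - [[64, -31, 4], [0, 0, 0], 255]
    - [[64, -31, 4], [0, 0, 0], 255]
    - [[64, -31, 4], [0, 0, 0], 255]
    - [[64, -31, 4], [0, 0, 0], 255]

```text
clock: 10.7
tool_pos: [597.3, 144.5, 111.8]
tcp_rot: [3.142, -0.0, -1.607]
ft_force: [0.1, 0.5, -0.1]
opening: 0.008
```

```bash
python3 - <<'E'
from h import *
p,d=cap('scene','scene4')
print(env.sense()['ft_force'],env.sense()['tool_pos'])
cv2.imwrite('pics/d4.png',cv2.resize(p[120:220,240:390],(750,500),interpolation=2)[:,:,::-1])
E
```

```text
[0.10823266 0.03029507 0.19917267] [597.29580221 144.50132248 111.82749721]
```

View pics/d4.png

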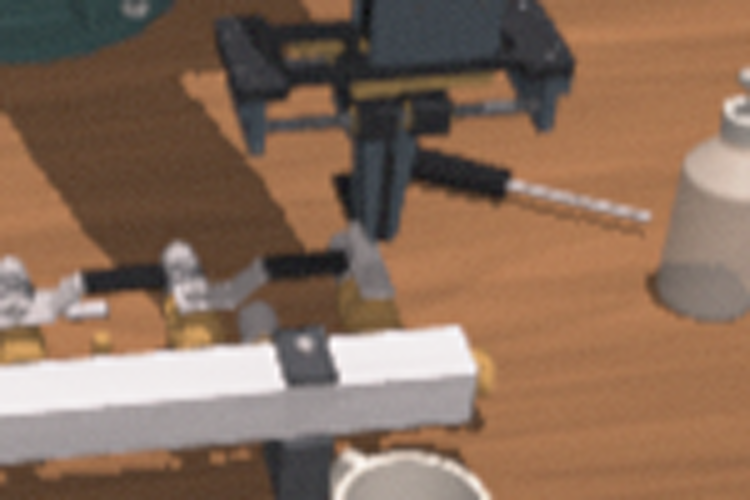

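The tips at (378,238) hover about 3 cm above the nut and touch nothing. I'll hold here.

Call:
carry_out:
  series:
    - [[0, 0, 0], [0, 0, 0], 255]
    - [[0, 0, 0], [0, 0, 0], 255]
    - [[0, 0, 0], [0, 0, 0], 255]
    - [[0, 0, 0], [0, 0, 0], 255]
    - [[0, 0, 0], [0, 0, 0], 255]
    - [[0, 0, 0], [0, 0, 0], 255]
    - [[0, 0, 0], [0, 0, 0], 255]
    - [[0, 0, 0], [0, 0, 0], 255]
    - [[0, 0, 0], [0, 0, 0], 255]
    - [[0, 0, 0], [0, 0, 0], 255]
    - [[0, 0, 0], [0, 0, 0], 255]
    - [[0, 0, 0], [0, 0, 0], 255]
    - [[0, 0, 0], [0, 0, 0], 255]
    - [[0, 0, 0], [0, 0, 0], 255]
    - [[0, 0, 0], [0, 0, 0], 255]
    - [[0, 0, 0], [0, 0, 0], 255]
    - [[0, 0, 0], [0, 0, 0], 255]
    - [[0, 0, 0], [0, 0, 0], 255]
    - [[0, 0, 0], [0, 0, 0], 255]
    - [[0, 0, 0], [0, 0, 0], 255]

```text
clock: 12.42
tool_pos: [597.3, 144.5, 111.8]
tcp_rot: [3.142, -0.0, -1.607]
ft_force: [-0.1, -0.2, 0.1]
opening: 0.005
```

Call:
carry_out:
  series:
    - [[0, 0, 0], [0, 0, 0], 255]
    - [[0, 0, 0], [0, 0, 0], 255]
    - [[0, 0, 0], [0, 0, 0], 255]
    - [[0, 0, 0], [0, 0, 0], 255]
    - [[0, 0, 20], [0, 0, 0], 255]
    - [[0, 0, 40], [0, 0, 0], 255]
    - [[-20, -10, 40], [0, 0, 0], 255]
    - [[-45, -22, 40], [0, 0, 0], 255]
    - [[-70, -34, 40], [0, 0, 0], 255]
    - [[-70, -34, 40], [0, 0, 0], 255]
    - [[-70, -34, 20], [0, 0, 0], 255]
    - [[-70, -34, 0], [0, 0, 0], 255]
    - [[-70, -34, -15], [0, 0, 0], 255]
    - [[-70, -34, -28], [0, 0, 0], 255]
    - [[-70, -34, -36], [0, 0, 0], 255]
    - [[-70, -34, -36], [0, 0, 0], 255]
    - [[-70, -34, -36], [0, 0, 0], 255]

```text
clock: 13.83
tool_pos: [527.4, 110.5, 75.9]
tcp_rot: [3.141, -0.0, -1.607]
ft_force: [0.2, 1.4, -0.1]
opening: 0.006
```

```bash
python3 - <<'E'
from h import *
p,d=cap('scene','scene5')
print(env.sense()['ft_force'],env.sense()['tool_pos'])
cv2.imwrite('pics/d5.png',cv2.resize(p[120:220,240:390],(750,500),interpolation=2)[:,:,::-1])
E
```

```text
[0.9310588  0.98799788 0.76500933] [527.74693641 110.63909406  76.40975482]
```

View pics/d5.png

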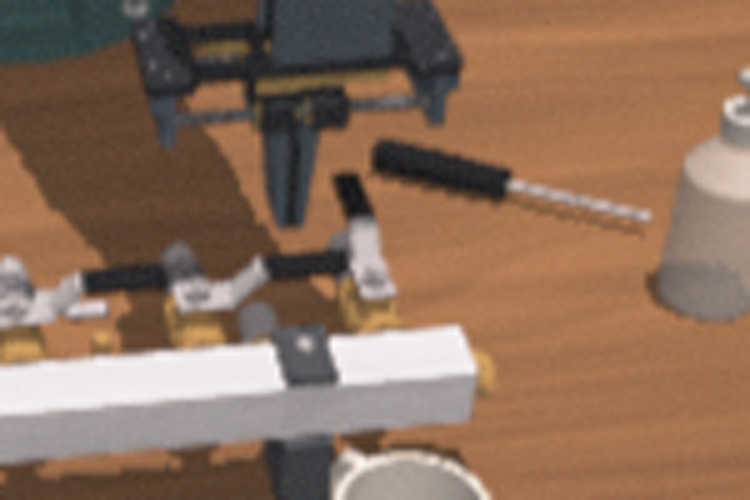

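Call:
carry_out:
  series:
    - [[0, 5, 0], [0, 0, 0], 255]
    - [[0, 10, 0], [0, 0, 0], 255]
    - [[0, 14, 0], [0, 0, 0], 255]
    - [[0, 18, 0], [0, 0, 0], 255]
    - [[0, 22, 0], [0, 0, 0], 255]
    - [[0, 26, 0], [0, 0, 0], 255]
    - [[0, 30, 0], [0, 0, 0], 255]
    - [[0, 34, 0], [0, 0, 0], 255]
    - [[0, 38, 0], [0, 0, 0], 255]
    - [[1, 43, 0], [0, 0, 0], 255]
    - [[1, 48, 0], [0, 0, 0], 255]
    - [[2, 53, 0], [0, 0, 0], 255]
    - [[2, 53, 0], [0, 0, 0], 255]

```text
clock: 14.97
tool_pos: [529.2, 164.1, 75.8]
tcp_rot: [3.141, -0.0, -1.607]
ft_force: [-1.1, -1.9, 0.2]
opening: 0.004
```

```bash
python3 - <<'E'
from h import *
p,d=cap('scene','scene6')
print(env.sense()['ft_force'],env.sense()['tool_pos'])
cv2.imwrite('pics/d6.png',cv2.resize(p[120:220,240:390],(750,500),interpolation=2)[:,:,::-1])
E
```

```text
[-0.0072578  -0.40876246 -0.51515169] [529.21255076 163.86860002  75.77002734]
```

View pics/d6.png

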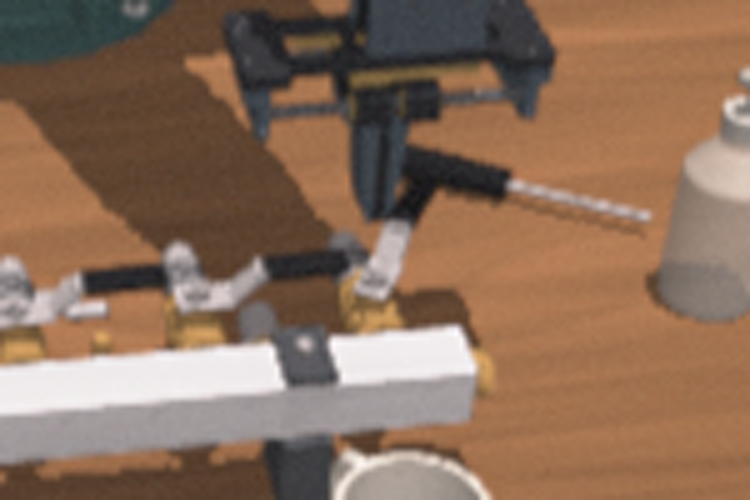

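The handle, with its sleeve at (415,195), is now following the fingers round. I'll continue.

Call:
carry_out:
  series:
    - [[2, 5, 0], [0, 0, 0], 255]
    - [[4, 10, 0], [0, 0, 0], 255]
    - [[7, 14, 0], [0, 0, 0], 255]
    - [[9, 18, 0], [0, 0, 0], 255]
    - [[12, 22, 0], [0, 0, 0], 255]
    - [[15, 25, 0], [0, 0, 0], 255]
    - [[18, 28, 0], [0, 0, 0], 255]
    - [[21, 31, 0], [0, 0, 0], 255]
    - [[25, 34, 0], [0, 0, 0], 255]
    - [[29, 36, 0], [0, 0, 0], 255]
    - [[33, 39, 0], [0, 0, 0], 255]
    - [[37, 40, 0], [0, 0, 0], 255]
    - [[37, 40, 0], [0, 0, 0], 255]

```text
clock: 16.1
tool_pos: [566.8, 203.8, 75.7]
tcp_rot: [-3.142, 0.0, -1.607]
ft_force: [-1.0, 0.6, 0.3]
opening: 0.006
```

```bash
cat > ang.py <<'E'
from h import *
import sys
k=sys.argv[1]
p,d=cap('scene','scene'+k);P=pts('scene',d)
print(env.sense()['ft_force'].round(1),env.sense()['tool_pos'].round(1),env.sense()['clock'])
cv2.imwrite(f'pics/d{k}.png',cv2.resize(p[120:220,240:390],(750,500),interpolation=2)[:,:,::-1])
t=np.radians(-2.2);ex=np.array([np.cos(t),np.sin(t)]);ey=np.array([-np.sin(t),np.cos(t)])
D=P[...,:2]-[597.1,144]; r=np.linalg.norm(D,axis=-1)
m=(P[...,2]>119)&(P[...,2]<126)&(r>40)&(r<90)&(p.max(-1)<60)&(D@ey>-20)&(D@ex<30)
q=D[m];c=np.median(q,0)
print(m.sum(),'angle deg by dir',np.degrees(np.median(np.arctan2(-q@ex,q@ey))), 'centre',c+[597.1,144])
E
python3 ang.py 7
```

```text
[ 0.1  0.5 -0.1] [566.8 203.8  75.8] 16.15
59 angle deg by dir 3.356053207462998 centre [595.48810713 203.05623996]
```

View pics/d7.png

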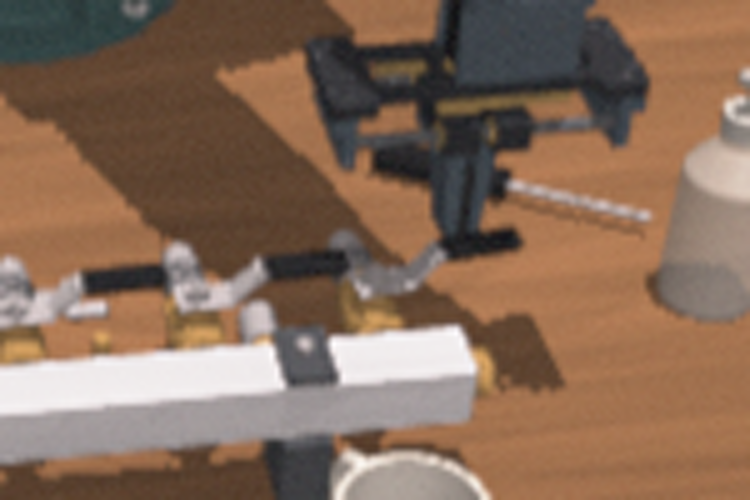

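Call:
carry_out:
  series:
    - [[1, 0, 0], [0, 0, 0], 255]
    - [[2, 0, 0], [0, 0, 0], 255]
    - [[3, 0, 0], [0, 0, 0], 255]
    - [[3, 0, 0], [0, 0, 0], 255]

```text
clock: 16.48
tool_pos: [569.3, 203.6, 75.9]
tcp_rot: [3.142, 0.0, -1.607]
ft_force: [-4.3, 3.5, 0.7]
opening: 0.003
```

```bash
python3 ang.py 8
```

```text
[-2.8  2.2 -0.2] [569.3 203.6  75.9] 16.5333
51 angle deg by dir 0.6019203639944589 centre [599.21068836 203.87584602]
```

Call:
carry_out:
  series:
    - [[0.5, 0, 0], [0, 0, 0], 255]
    - [[1, 0, 0], [0, 0, 0], 255]
    - [[1, 0, 0], [0, 0, 0], 255]

```text
clock: 16.78
tool_pos: [570.4, 203.6, 75.9]
tcp_rot: [-3.142, 0.0, -1.607]
ft_force: [-4.1, 2.3, -0.7]
opening: 0.004
```

```bash
python3 ang.py 9
```

```text
[-3.8  2.   0.4] [570.3 203.5  75.8] 16.8333
54 angle deg by dir -0.04300925172807548 centre [599.67192268 201.3163051 ]
```

Call:
carry_out:
  series:
    - [[0.5, 0, 0], [0, 0, 0], 255]
    - [[1, 0, 0], [0, 0, 0], 255]
    - [[1, 0, 0], [0, 0, 0], 255]

```text
clock: 17.08
tool_pos: [571.4, 203.5, 75.8]
tcp_rot: [-3.142, 0.0, -1.607]
ft_force: [-3.2, 2.6, -0.2]
opening: 0.005
```

Call:
carry_out:
  series:
    - [[0.5, 0, 0], [0, 0, 0], 255]
    - [[1, 0, 0], [0, 0, 0], 255]
    - [[1, 0, 0], [0, 0, 0], 255]

```text
clock: 17.33
tool_pos: [572.4, 203.5, 75.8]
tcp_rot: [-3.142, 0.0, -1.607]
ft_force: [-3.2, 2.8, -0.7]
opening: 0.009
```

```bash
python3 ang.py 10
```

```text
[-3.1  2.3 -0.1] [572.4 203.5  75.8] 17.3833
58 angle deg by dir -1.7759984605105157 centre [602.1540766  201.96866874]
```

View pics/d10.png

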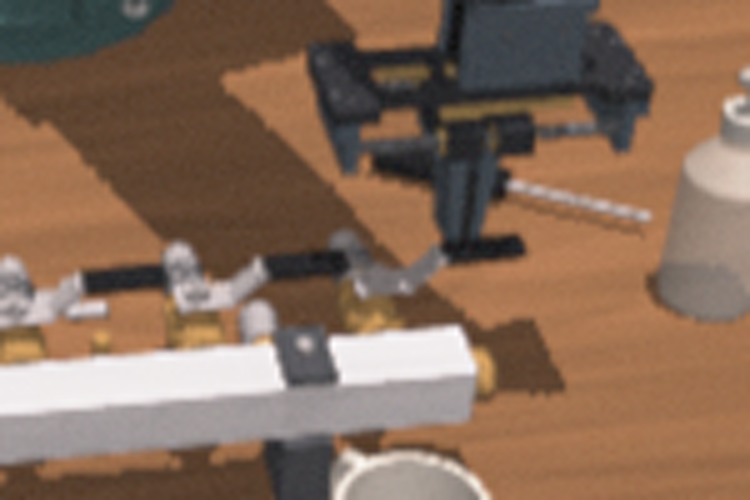

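Call:
carry_out:
  series:
    - [[0.5, 0, 0], [0, 0, 0], 255]
    - [[1, 0, 0], [0, 0, 0], 255]
    - [[1, 0, 0], [0, 0, 0], 255]

```text
clock: 17.63
tool_pos: [573.4, 203.5, 75.8]
tcp_rot: [-3.142, 0.0, -1.607]
ft_force: [-3.1, 3.5, -1.5]
opening: 0.008
```

Call:
carry_out:
  series:
    - [[0.5, 0, 0], [0, 0, 0], 255]
    - [[1, 0, 0], [0, 0, 0], 255]
    - [[1, 0, 0], [0, 0, 0], 255]

```text
clock: 17.88
tool_pos: [574.4, 203.5, 75.8]
tcp_rot: [-3.142, 0.0, -1.607]
ft_force: [-4.3, 2.3, 0.1]
opening: 0.005
```

Call:
carry_out:
  series:
    - [[0.5, 0, 0], [0, 0, 0], 255]
    - [[1, 0, 0], [0, 0, 0], 255]
    - [[1, 0, 0], [0, 0, 0], 255]

```text
clock: 18.13
tool_pos: [574.8, 203.6, 75.8]
tcp_rot: [3.14, -0.0, -1.607]
ft_force: [-6.8, 3.6, 3.4]
opening: 0.002
```

Call:
carry_out:
  series:
    - [[0.5, 0, 0], [0, 0, 0], 255]
    - [[1, 0, 0], [0, 0, 0], 255]
    - [[1, 0, 0], [0, 0, 0], 255]

```text
clock: 18.38
tool_pos: [574.8, 203.6, 75.7]
tcp_rot: [3.138, -0.0, -1.607]
ft_force: [-14.1, 5.0, 8.1]
opening: 0.005
```

```bash
python3 ang.py 11
```

```text
[-14.1   4.3   8.4] [574.9 203.5  75.7] 18.4333
66 angle deg by dir -4.048462237063266 centre [603.95262772 203.17984088]
```

The TCP has stalled at x 574.8 and the force has risen to 14 N, so the handle is on its stop. I'll draw back.

Call:
carry_out:
  series:
    - [[-2, 0, 0], [0, 0, 0], 255]
    - [[-6, 0, 0], [0, 0, 0], 255]
    - [[-14, 0, 0], [0, 0, 0], 255]
    - [[-24, 0, 0], [0, 0, 0], 255]
    - [[-34, 0, 0], [0, 0, 0], 255]
    - [[-34, 0, 20], [0, 0, 0], 255]
    - [[-34, 0, 45], [0, 0, 0], 255]
    - [[-34, 0, 75], [0, 0, 0], 255]
    - [[-34, 0, 110], [0, 0, 0], 255]
    - [[-34, 0, 145], [0, 0, 0], 255]
    - [[-34, 0, 180], [0, 0, 0], 255]
    - [[-34, -30, 200], [0, 0, 0], 255]
    - [[-34, -65, 200], [0, 0, 0], 255]
    - [[-34, -100, 200], [0, 0, 0], 255]
    - [[-34, -135, 200], [0, 0, 0], 255]
    - [[-34, -170, 200], [0, 0, 0], 255]
    - [[-34, -205, 200], [0, 0, 0], 255]
    - [[-34, -240, 200], [0, 0, 0], 255]
    - [[-34, -275, 200], [0, 0, 0], 255]
    - [[-34, -300, 200], [0, 0, 0], 255]

```text
clock: 20.1
tool_pos: [541.3, -98.6, 275.8]
tcp_rot: [-3.141, -0.0, -1.608]
ft_force: [0.5, 0.1, -1.3]
opening: 0.005
```

Call:
carry_out:
  series:
    - [[0, -35, 0], [0, 0, 0], 255]
    - [[-10, -70, 0], [0, 0, 0], 255]
    - [[-25, -105, 0], [0, 0, 0], 255]
    - [[-40, -140, 0], [0, 0, 0], 255]
    - [[-60, -175, 0], [0, 0, 0], 255]
    - [[-80, -205, 0], [0, 0, 0], 255]
    - [[-100, -235, 0], [0, 0, 0], 255]
    - [[-120, -265, 0], [0, 0, 0], 255]
    - [[-130, -285, 0], [0, 0, 0], 255]
    - [[-130, -285, 0], [0, 0, 0], 255]
    - [[-130, -285, 0], [0, 0, 0], 255]
    - [[-130, -285, 0], [0, 0, 0], 255]

```text
clock: 21.1
tool_pos: [412.1, -380.7, 275.6]
tcp_rot: [3.141, 0.0, -1.607]
ft_force: [-0.2, 1.1, -0.3]
opening: 0.008
```

```bash
python3 - <<'E'
from h import *
p,d=cap('top','top9');q,_=cap('scene','scene12');P=pts('top',d)
print(env.sense()['ft_force'].round(1),env.sense()['tool_pos'].round(1),env.sense()['clock'])
cv2.imwrite('pics/f.png',cv2.resize(np.vstack([cv2.resize(p[130:250,70:310],(800,400)),cv2.resize(q[120:240,160:400],(800,400))]),(600,600))[:,:,::-1])
t=np.radians(-2.2);ex=np.array([np.cos(t),np.sin(t)]);ey=np.array([-np.sin(t),np.cos(t)])
for i in range(4):
    n=np.array([597.1,143.5])-i*105*ey
    D=P[...,:2]-n;r=np.linalg.norm(D,axis=-1)
    m=(P[...,2]>117)&(P[...,2]<131)&(D@ey>38)&(D@ey<85)&(r<90)&(abs(D@ex)<40)
    print(i,m.sum(),np.degrees(np.median(np.arctan2(-D[m]@ex,D[m]@ey))).round(2))
E
```

```text
[ 0.5 -0.8  0.4] [ 412.6 -380.5  275.8] 21.2
0 121 -1.15
1 127 1.85
2 123 1.15
3 123 0.39
```

View pics/f.png

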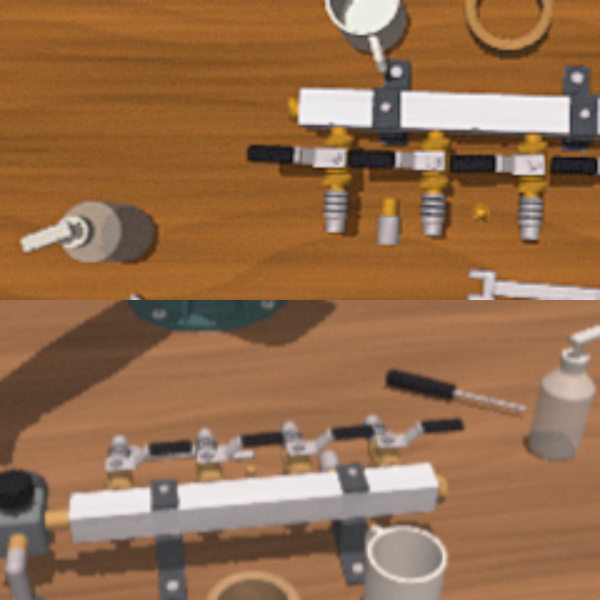

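All four handles now lie in one line across their outlets, the bystanders look unmoved and the arm is clear.

```bash
python3 -c "
from cell import env
print(env.finish_job())"
```

```text
the job is handed in; nothing more can be done
None
```

The open valve was the leftmost one (+y end). I pointed it out, pushed its handle onto the shut stop and handed the job in at about 21 s of the 48 s allowed; no verdict is reported.

- **Fingertip offset:** The wrist and scene depth both showed the shut fingertips about 30 mm short of the reported TCP. This disagrees with the interface text.
    - **First attempt:** The first point was therefore about 6 cm above the nut instead of 2 to 4 cm, and the first push passed over the handle without touching it.
    - **Second attempt:** I pointed again with the tips about 3 cm above the nut for more than 3 s, then pushed about 30 mm lower.
- **Push:** The sleeve resisted with about 4 N. At the stop the wrist force components reached about 14 N (limit 40 N) and the tool stopped advancing.
- **Last checks:** In the top camera all four handles lie within 2° of square across their outlets (limit 5.7°). A biased scene-camera estimate, taken while still pressing on the stop, read −4° for the pushed handle; I trusted the top view and the stop. The bystanders in the final views looked unmoved. I judged that by eye, and those crops did not include the glue jar. Wrist force with the arm clear was about zero.

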